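Snap the mirror plate home on its three-ball mount

ROBOT

A 7-joint arm with a two-finger parallel gripper is mounted at the origin on the work surface. World frame = base frame: x ahead of the robot, y to its left, z up, the work surface at z = 0. Lengths are in mm, angles in rad, forces in N, time in s.
With the tool pointing down it reaches from about 400 to 900 mm from the base axis. Payload 5.6 kg.
Tool frame: the origin (TCP) lies midway between the tips of the shut fingers; the grasp point (between the pads) lies 19 mm behind it; z points along the fingers, y is the direction in which the jaws open and shut (so a half turn about z gives the same grasp; the last joint's range is limited). The gripper opens to 92 mm and grips with 3 to 60 N. Pads are 20 mm wide; open, the fingers measure 128 mm over their backs; the gripper's body (75 mm by 189 mm) begins 69 mm behind the grasp point.
Start: joints at [-1.293, 0.468, -0.012, 1.603, 0.006, 1.071, -0.056], TCP at [205.003, 616.833, 214.592] pointing down, gripper open.
Joint ranges: [-2.53, 2.53], [-0.31, 2.02], [-1.57, 1.55], [0.28, 2.44], [-1.29, 4.43], [0.15, 1.84], [-2.92, 2.92]. Speed limits (rad/s): [2.57, 2.57, 3.14, 3.14, 3.14, 3.14, 3.14].

INTERFACE

Orientations are given as [roll, pitch, yaw] about the fixed x, y, z axes, in that order (R = Rz(yaw) Ry(pitch) Rx(roll)).
In Python, from cell import robot, eoat, readout, snapshot, camera_params gives the robot as it stands. Calls block until the motion is done:
- robot.goto(position, orientation): joint-space move of the TCP to a pose.
- robot.move_straight(position, vel=150, rotation=None, f_stop=None): straight line of the TCP; rotation=None keeps the orientation; vel is the mean speed in mm/s. With f_stop (N) it stops when the force on the tool has changed by that much, and returns True; else False.
- robot.move_joints(angles): joint-space move.
- eoat.command_gripper(opening, newtons=None): finger opening in mm; newtons is the grip in N (None keeps the last); returns when the fingers have stopped.
- robot.wait(seconds).
- robot.ik(position, orientation): joint angles nearest the present ones, or None.
- readout.sense(): the state.
- snapshot(name): name is "side" or "top"; returns (picture, depth): 420x560x3 uint8, red, green, blue; 420x560 float32, mm along the optical axis (not along the pixel's ray), 0 where there is no reading.
- camera_params(name): a dict with "mtx" (3x3 intrinsics, pixels), "position" and "orientation" of the camera in the world. Camera axes: x right, y down, z forward; pixel columns grow to the right and rows downward; lengths in mm; the calibration is good to about 2 mm. A picture is of the moment at which its call begins. camera_params takes no time and is no camera call.
A pose or a line that the arm cannot do raises robot.Unreachable and nothing moves.
- robot.close_job(): hands the job in, once; it reports no verdict.
The state is a dict: "time_s": time; "q": joint angles; "dq": joint speeds; "joint_efforts": joint torques, N m; "tcp_pos": TCP position; "orientation": TCP orientation; "force": force on the tool from outside, world axes, zero at the start; "moment": the same for the moment, N m; "width": finger opening in mm.
Only numpy, scipy, OpenCV 4.12 (cv2) and the standard library are available. Lean on these libraries where they do the work, as an engineer would, in place of code of your own. Each camera call takes 0.05 s, during which the arm holds its last target.

TASK

Pick up the blue mirror plate by its black block and seat it on the three steel balls of the alignment fixture, red dot over red dot, pressing it down past the two sprung brass rollers so that they pull it fully home and all three orange pins are pushed in. Press gently: the fixture must not be pushed with more than about 25 newtons. Leave the plate sitting there by itself, and do not disturb the tools around it.

Things in the scene. Friction and masses are not known exactly. Their poses are not given: they have to be found in the camera images.
- plate: Loose blue mirror plate, about 0.3 to 0.5 kg, standing on the bench at the start. Origin: centre of its underside (foot level), z up. Slab 110 (x) x 124 (y) mm, 10 to 15 mm above the origin; its side edges at y = +-65 mm are round steel bars 10 mm thick, centre 12 mm up, along x. A mirror holder 12 x 50 mm at x = +44 mm reaches 45 mm above the origin.
- plate_grip (a point): Centre of the top of the black grip block, 60 mm above the plate's origin. The block is 56 (x) x 22 (y) mm and 45 mm tall: grip it across y. Axes as the plate's.
- plate_under (a point): Same point as the plate's origin. Under the plate three steel blocks, which are also its feet, hold radial 90-degree V grooves (20 mm wide at the mouth, 10 mm deep), 42 mm from the centre in directions 180, 60 and -60 degrees from +x. When home, the three balls lie in these grooves.
- plate_dot (a point): Red dot on the top of the plate, 44 mm from its centre toward -x of the plate.
- base: Fixed alignment fixture, grey foot 170 (x) x 150 (y) mm. Origin: centre of its underside on the bench, z up. Its column carries a dark ring with three 14 mm steel balls (42 mm from the axis, directions 180, 60, -60 degrees from +x), three pins and two rollers, all oiled and slippery. The ring is clamped raised by 0 to 30 mm and turned up to 0.18 rad either way; this setting is not reported, feel or see it.
- low_home (a point): Point on the fixture's vertical axis, 52 mm up, axes as the base's: where the plate's origin is when home if the ring is at its lowest. Truly home is 0 to 30 mm above this point, on the axis, turned as the ring is. A plate turned relative to the ring meets the balls with its groove flanks early; they turn it true under a push if it is free to turn.
- left_side (a point): Middle of the left brass roller (10 mm thick, 50 mm long along x) with the ring lowest and straight; it rises and turns with the ring. A spring pushes it inward over the plate's side bar. A lowered plate comes to lie on both rollers about 12 mm above home. Its arm stands out to 90 mm from the axis, its top 75 to 105 mm above the bench.
- right_side (a point): The same for the right roller. From lying on the rollers, a push of about 6 to 18 N in the middle of the plate spreads them; from about 5 mm above home downward they pull the plate home. One side may snap in before the other and leave the plate tipped: keep it level, or press the side that is still high.
- base_dot (a point): Red dot on the foot of the fixture, 75 mm from the axis toward -x of the base; the plate's red dot belongs on this side.
- pin0 (a joint): Orange seat-check pin 8 mm thick on the ring, 40 mm from the axis in direction 0 degrees. 0 = out, grows as pressed in (m). The underside of the slab presses it; about 0.005 when the plate is home, touched from 5 mm above home. Very soft spring (under 0.6 N).
- pin1 (a joint): The same in direction 120 degrees.
- pin2 (a joint): The same in direction -120 degrees.
- toolbin: Black open tool bin 130 x 200 x 70 mm with screwdrivers standing out up to 85 mm, bystander. Origin: centre of the underside.
- screwdriver: Loose screwdriver with orange handle, lying, bystander.
- brush: Loose wooden brush, lying, bystander.
- bottle: White bottle, 40 mm thick, 90 mm high, red cap, bystander. Origin: centre of the underside.
Not all that is in view belongs to the job. What is shaped like the base but purple is not meant.

How it is judged (in metres and radians):
On the way, in this order (a step that is already met when the one before it is completed fails the run):
1. the plate is lifted off the bench (height (world z) of plate above 0.045 m), for 0.1 s.
2. the plate is home: all three pins pushed in by more than 3.3 mm, plate level, red dot over red dot (value of joint each of pin0, pin1, pin2 above 0.0033 m and horizontal distance between plate and base below 0.008 m and horizontal distance between plate_dot and base_dot below 0.05 m and angle between plate's own z axis and vertical below 0.04 rad), for 0.2 s.
At the end, for the whole second after the job is handed in: The plate lies by itself on the fixture: all three pins in by more than 3.3 mm (of about 5), its centre within 8 mm of the fixture's axis, its red dot on the red dot's side (dots within 50 mm of one another seen from above), level within 0.04 rad, and at rest (under 10 mm/s and 0.1 rad/s) (all of step 2 and linear speed of plate below 0.01 m/s and angular speed of plate below 0.1 rad/s); the robot touches nothing.
It fails at once if more than 60 N between the plate and the fixture (contact force between plate and base above 60 N).
It fails at once if more than 60 N between the robot and the fixture (contact force between any of the fingers, the arm and base above 60 N).
It fails at once if a bystander (tool bin, screwdriver, brush, bottle) moved by more than 30 mm (distance of any of toolbin, screwdriver, brush, bottle from where it was at the start of the episode above 0.03 m).
It also fails if it takes over 48 s, if anything falls off the work surface, if the arm or the gripper's body presses on something with over 40 N, if the wrist force passes 120 N, or if a joint passes its speed limit or range.

## Working session

There is one attempt and no reset: what is moved stays moved. The work goes in short steps, each a Python script; the robot and the scene stay as the last script left them, time stands still between calls to the robot, and variables do not carry over. Pictures are saved under pics/ and viewed, and the job is handed in when it is done.

```bash
mkdir -p pics; ls; python3 - <<'E'
from cell import robot,eoat,readout,snapshot,camera_params
import cv2,numpy as np
for n in("top","side"):
    p,d=snapshot(n); np.savez(f"pics/{n}0.npz",p=p,d=d)
    cv2.imwrite(f"pics/{n}0.png",p[:,:,::-1]); print(n,camera_params(n))
print(readout.sense())
E
```

```text
pics
top {'mtx': array([[533.54295484,   0.        , 277.2857824 ],
       [  0.        , 533.54295484, 210.60656053],
       [  0.        ,   0.        ,   1.        ]]), 'position': array([ 263.05218249,   16.97047184, 1633.07200172]), 'orientation': array([-2.97801381, -0.01112123, -1.56838388])}
side {'mtx': array([[491.58196614,   0.        , 279.70793286],
       [  0.        , 491.58196614, 204.26610627],
       [  0.        ,   0.        ,   1.        ]]), 'position': array([  39.90311433, -871.43794431, 1219.56393918]), 'orientation': array([-2.42868203,  0.00574457, -0.52097367])}
{'time_s': 0.1, 'q': array([-1.29302504,  0.46826792, -0.01162877,  1.60350308,  0.00602865,
        1.07142608, -0.0563064 ]), 'dq': array([ 1.78347628e-06, -2.54889846e-03,  3.77266699e-04, -2.36705560e-03,
       -1.50511659e-03, -1.33810278e-03,  2.34347737e-04]), 'joint_efforts': array([-8.58910084e-05, -5.21649814e+01, -1.32886248e-02, -2.44366211e+01,
       -5.68860804e-02,  1.41761714e-02,  7.75147669e-05]), 'tcp_pos': array([204.8370588 , 616.33403457, 213.76115783]), 'orientation': array([-3.14002770e+00,  1.27731550e-04,  2.82078735e+00]), 'force': array([ 0.13426326,  0.09382865, -0.3068278 ]), 'moment': array([-0.01233019, -0.04200069,  0.00882042]), 'width': 92.20364276627662}
```

View pics/top0.png

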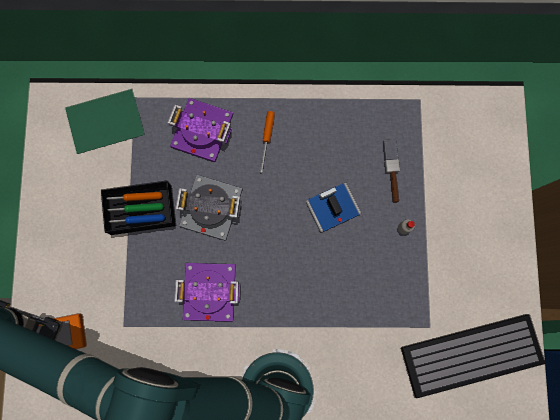

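View pics/side0.png

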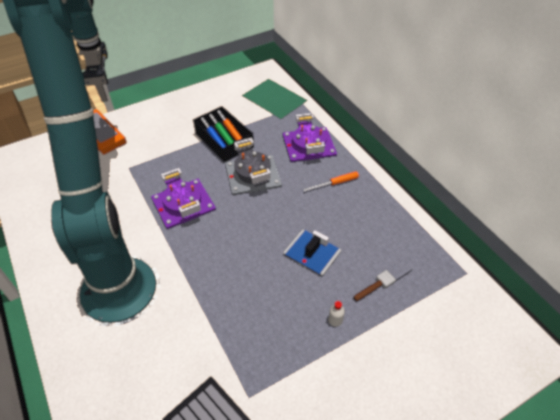

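The top view shows the blue plate at about (333,207). The fixture candidates are grey at (210,207), purple at (202,130) and purple at (209,292). The grey one fits, because purple is excluded. I'll enlarge both the plate and the grey fixture to confirm.

```bash
python3 - <<'E'
import cv2,numpy as np
p=np.load("pics/top0.npz")["p"][:,:,::-1]; s=np.load("pics/side0.npz")["p"][:,:,::-1]
c=lambda im,x,y,w,h:cv2.resize(im[y:y+h,x:x+w],(400,300),interpolation=cv2.INTER_CUBIC)
o=np.vstack([np.hstack([c(p,165,170,92,69),c(p,290,172,92,69)]),np.hstack([c(s,210,130,92,69),c(s,268,215,92,69)])])
cv2.imwrite("pics/crop0.png",o)
E
```

```text
(no output)
```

View pics/crop0.png

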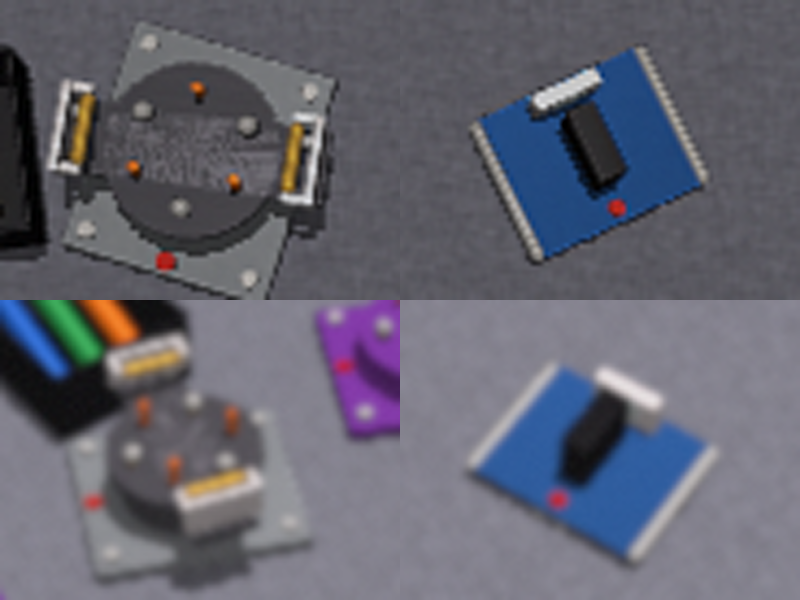

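The crop confirms the grey fixture, with its red dot near top-image (203,230). The plate's dot is at about (340,220). Now I'll measure both.

```bash
cat > h.py <<'E'
from cell import robot,eoat,readout,snapshot,camera_params
import cv2,numpy as np
from scipy.spatial.transform import Rotation as R
def cam(n):
    c=camera_params(n); return c["mtx"],np.array(c["position"]),R.from_euler("xyz",c["orientation"]).as_matrix()
def ray(n,u,v):
    K,p,M=cam(n); return p,M@np.linalg.inv(K)@np.array([u,v,1.])
def onz(n,u,v,z):
    p,d=ray(n,u,v); return p+d*(z-p[2])/d[2]
def deppt(n,u,v,dep):
    p,d=ray(n,u,v); return p+d*dep
def proj(n,X):
    K,p,M=cam(n); q=K@(M.T@(np.asarray(X)-p)); return q[:2]/q[2]
def tri(a,b):
    (p,d),(q,e)=ray("top",*a),ray("side",*b)
    d=d/np.linalg.norm(d);e=e/np.linalg.norm(e)
    t=np.linalg.lstsq(np.stack([d,-e],1),q-p,rcond=None)[0]
    return (p+d*t[0]+q+e*t[1])/2,np.linalg.norm(p+d*t[0]-q-e*t[1])
def blobs(p,box,kind,amin=3):
    x,y,w,h=box; im=p[y:y+h,x:x+w].astype(int); r,g,b=im[...,0],im[...,1],im[...,2]
    m={"red":(r>120)&(g<75)&(b<75)&(g-b<20),"orange":(r>120)&(g-b>30)&(r-g>50),"blue":(b>90)&(r<70)&(b-g>25),
       "brass":(r>120)&(g>90)&(b<90)&(r-g<70),"black":(r<45)&(g<45)&(b<45),"ball":(r>105)&(abs(r-g)<14)&(abs(r-b)<14)}[kind]
    n,l,s,c=cv2.connectedComponentsWithStats(m.astype(np.uint8),connectivity=8)
    return [(int(s[i,4]),c[i]+[x,y],(l==i,x,y)) for i in range(1,n) if s[i,4]>=amin]
def dep(d,mk):
    m,x,y=mk; v=d[y:y+m.shape[0],x:x+m.shape[1]][m]; v=v[v>0]; return np.percentile(v,20) if len(v) else 0
E
python3 - <<'E'
from h import *
np.set_printoptions(precision=1,suppress=True)
for n,fb,pb in(("top",(165,170,80,70),(295,172,80,69)),("side",(220,135,70,65),(268,215,92,69))):
    z=np.load(f"pics/{n}0.npz");p,d=z["p"],z["d"]
    for k in("red","orange","brass"):
        for a,c,m in blobs(p,fb,k): print(n,"fix",k,a,c,deppt(n,*c,dep(d,m)))
    for k in("red","blue","black"):
        for a,c,m in blobs(p,pb,k,6): print(n,"plate",k,a,c,deppt(n,*c,dep(d,m)))
z=np.load("pics/top0.npz");p,d=z["p"],z["d"]
# ring-surface and bench depth samples
for u,v in((210,190),(190,222),(230,190),(206,222),(198,195),(222,199),(270,240),(198,195)):
    print((u,v),deppt("top",u,v,d[v,u]))
E
```

```text
top fix red 15 [202.6 229.6] [470.3 227.2  16.2]
top fix orange 5 [209.8 189.6] [581.4 200.4  81.8]
top fix orange 5 [195.2 207.6] [527.1 242.1  81.5]
top fix orange 6 [218.2 211.2] [516.  173.8  86.6]
top fix brass 38 [183.4 198.8] [551.5 276.1  90.8]
top fix brass 40 [231.8 205.4] [532.3 133.9  91.4]
top plate red 10 [339.5 219.2] [ 504.1 -191.3   16.2]
top plate blue 1033 [333.4 208. ] [ 538.3 -172.6   20.2]
top plate black 106 [333.5 206.9] [ 535.1 -168.7   57.7]
side fix orange 34 [237.  136.7] [571.1 378.1  34.9]
side fix brass 27 [244.6 144.7] [550.5 270.6  89.8]
side fix brass 6 [249.5 166.7] [528.1 195.2  61.1]
side fix brass 24 [259.7 170.8] [534.3 132.4  93.1]
side plate blue 861 [311.1 253.2] [ 530.4 -188.5   31.5]
side plate black 149 [312.  246.5] [ 533.9 -185.7   59.1]
(210, 190) [580.2 199.8  81.4]
(190, 222) [494.  266.7  13.3]
(230, 190) [592.8 145.4  21.6]
(206, 222) [488.1 212.5  55.8]
(198, 195) [567.9 237.   66.7]
(222, 199) [555.7 165.   68.3]
(270, 240) [440.5  21.6   4.7]
(198, 195) [567.9 237.   66.7]
```

```bash
python3 - <<'E'
from h import *
np.set_printoptions(precision=2,suppress=True)
for n,pb in(("top",(295,172,80,69)),("side",(268,215,92,69))):
    p=np.load(f"pics/{n}0.npz")["p"]; x,y,w,h=pb
    for k,z in(("blue",15),("black",60)):
        a,c,(m,_,_)=max(blobs(p,pb,k,6),key=lambda t:t[0])
        if k=="blue": m=cv2.morphologyEx(m.astype(np.uint8),cv2.MORPH_CLOSE,np.ones((9,9)))
        ys,xs=np.nonzero(m); W=np.array([onz(n,u+x,v+y,z)[:2] for u,v in zip(xs,ys)],np.float32)
        (cx,cy),s,ang=cv2.minAreaRect(W); b=cv2.boxPoints(((cx,cy),s,ang))
        print(n,k,(cx,cy),s,ang,b.tolist())
    for a,c,m in blobs(p,pb,"red",4): print(n,"dot",a,onz(n,*c,15))
p=np.load("pics/side0.npz")["p"]
i=p[235:260,295:330].astype(int); 
m=(i[...,0]-i[...,1]>40); ys,xs=np.nonzero(m); c=(xs.mean()+295,ys.mean()+235); print("side dot",c,onz("side",*c,15), tri((339.5,219.2),c))
E
```

```text
top blue (543.9478149414062, -171.9199981689453) (109.31266021728516, 121.65099334716797) 25.324831008911133 [[468.5260314941406, -140.31922912597656], [520.5621948242188, -250.2792205810547], [619.36962890625, -203.52076721191406], [567.3334350585938, -93.56077575683594]]
top black (539.7128295898438, -168.1207733154297) (59.243587493896484, 27.06730079650879) 26.999717712402344 [[507.1754455566406, -169.5100555419922], [519.4636840820312, -193.6272430419922], [572.250244140625, -166.7314910888672], [559.9619750976562, -142.6143035888672]]
top dot 10 [ 504.25 -191.44   15.  ]
side blue (541.773193359375, -174.8551025390625) (108.6671142578125, 116.09974670410156) 25.13347053527832 [[467.9284362792969, -145.37835693359375], [517.2393798828125, -250.48587036132812], [615.617919921875, -204.33184814453125], [566.3070068359375, -99.22433471679688]]
side black (533.7685546875, -185.70065307617188) (70.80956268310547, 25.257776260375977) 25.093727111816406 [[496.34954833984375, -189.27891540527344], [507.06134033203125, -212.1527557373047], [571.1875610351562, -182.1223907470703], [560.4757690429688, -159.24855041503906]]
side dot (np.float64(304.0), np.float64(259.0)) [ 507.96 -186.07   15.  ] (array([ 503.83, -190.66,   23.39]), np.float64(1.7311504718667419))
```

```bash
python3 - <<'E'
from h import *
np.set_printoptions(precision=3,suppress=True)
# ring fit from pins
P=np.array([[581.4,200.4],[527.1,242.1],[516.,173.8]]);a=np.radians([0,120,240]);c=P.mean(0)
z=((P-c)@[1,1j])*np.exp(-1j*a); print("ring",c,np.angle(z.sum()))
for y in(.441,.441-np.pi):
    print(y,robot.ik([543.5,-172,23],[np.pi,0,y]),robot.ik([543.5,-172,200],[np.pi,0,y]),robot.ik([541.7,205.2,110],[np.pi,0,y-.58]))
E
```

```text
ring [541.5   205.433] -0.14323872983104727
0.441 [-0.298  0.715  0.73   1.956 -0.703  0.743 -0.276] [-0.501  0.495  1.     1.864 -0.479  1.048 -0.436] [-0.929  0.548  0.672  1.897 -0.446  0.85  -1.736]
-2.7005926535897933 [ 0.078  0.604  0.218  1.932 -0.211  0.628  2.442] [-0.292  0.399  0.69   1.853 -0.299  0.996  2.536] [-0.548  0.477  0.164  1.872 -0.104  0.801  1.103]
```

```bash
python3 - <<'E'
from h import *
np.set_printoptions(precision=2,suppress=True)
o=[np.pi,0,.441]
robot.goto([543.5,-172,160],o)
print(readout.sense()["time_s"],readout.sense()["force"])
eoat.command_gripper(60)
print(robot.move_straight([543.5,-172,24],vel=120,f_stop=8))
eoat.command_gripper(15,30)
s=readout.sense(); print(s["time_s"],s["width"],s["force"],s["tcp_pos"])
robot.move_straight([543.5,-172,64],vel=100)
s=readout.sense(); print(s["time_s"],s["width"],s["force"],s["moment"],s["tcp_pos"])
for n in("top","side"):
    p,d=snapshot(n); np.savez(f"pics/{n}1.npz",p=p,d=d); cv2.imwrite(f"pics/{n}1.png",p[:,:,::-1])
E
```

```text
3.1167 [-0.01  0.95 -0.2 ]
False
5.6917 21.93540085049615 [ 0.28  0.2  -0.27] [ 543.65 -172.1    24.09]
6.2417 21.76328641497159 [-0.63  0.82 -5.1 ] [-0.04  0.18  0.  ] [ 543.67 -171.56   64.39]
```

View pics/side1.png

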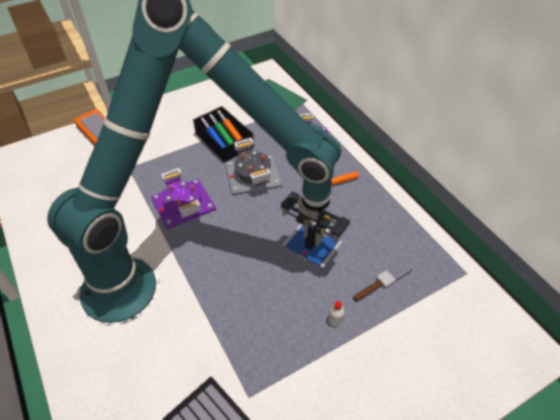

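View pics/top1.png

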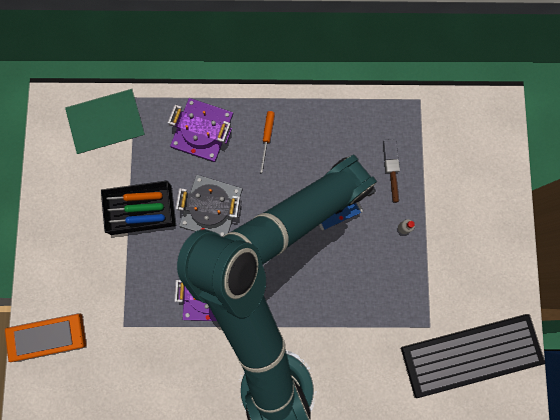

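The side view shows the plate hanging level in the gripper at about (315,245), with the rest of the scene unchanged. Next I'll carry it over the fixture and check the pose there.

```bash
python3 - <<'E'
from h import *
np.set_printoptions(precision=2,suppress=True)
robot.move_straight([543.5,-172,190],vel=200)
robot.goto([541.7,205.3,190],[np.pi,0,-.143])
robot.move_straight([541.7,205.3,150],vel=100)
robot.wait(.2)
s=readout.sense(); print(s["time_s"],s["width"],s["force"],s["moment"],s["tcp_pos"],s["orientation"])
p,d=snapshot("side"); np.savez("pics/side2.npz",p=p,d=d); q,d=snapshot("top"); np.savez("pics/top2.npz",p=q,d=d)
c=lambda im,x,y:cv2.resize(im[y:y+120,x:x+80,::-1],(400,600),interpolation=cv2.INTER_CUBIC)
cv2.imwrite("pics/c2.png",np.hstack([c(p,210,85),c(q,170,150)]))
E
```

```text
9.2833 21.710167328315592 [ 0.26  0.01 -4.16] [-0.05  0.15  0.01] [542.11 205.38 150.52] [-3.14 -0.   -0.14]
```

View pics/c2.png

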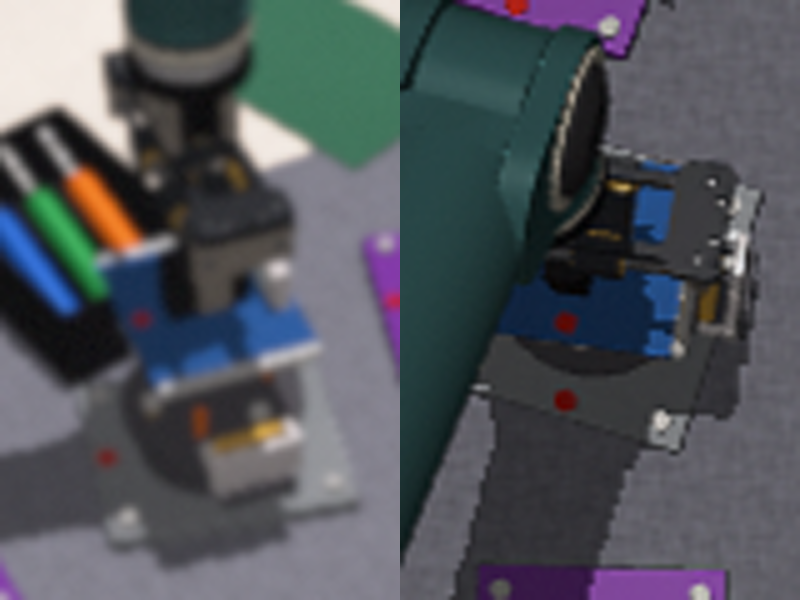

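The side crop shows the plate level above the fixture, with the plate dot at crop (142,320) and the base dot at (107,457) on the same side. The top crop shows them at (565,322) and (565,400). I'll check the dot and then lower to first contact.

```bash
python3 - <<'E'
from h import *
np.set_printoptions(precision=2,suppress=True)
print("dot",onz("top",203,214.4,141.5),"expected 498.2 211.6", tri((203,214.4),(210+142/5,85+320/5)))
f0=readout.sense()["force"]
st=robot.move_straight([541.7,205.3,88],vel=30,f_stop=4)
s=readout.sense(); print(st,s["time_s"],s["force"]-f0,s["moment"],s["tcp_pos"],s["orientation"])
p,d=snapshot("side");q,d=snapshot("top")
c=lambda im,x,y:cv2.resize(im[y:y+120,x:x+80,::-1],(400,600),interpolation=cv2.INTER_CUBIC)
cv2.imwrite("pics/c3.png",np.hstack([c(p,210,95),c(q,170,150)]))
E
```

```text
dot [497.54 210.88 141.5 ] expected 498.2 211.6 (array([498.94, 210.44, 141.7 ]), np.float64(2.9728201644614565))
True 10.825 [ 1.14 -0.05  5.81] [ 0.16 -0.26  0.07] [541.81 205.5  101.81] [ 3.14 -0.   -0.14]
```

View pics/c3.png

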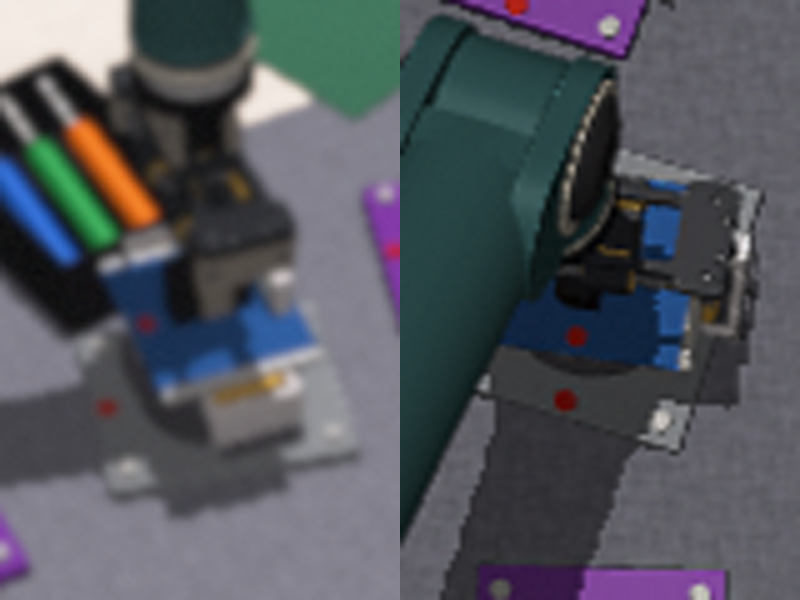

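Both crops show the plate lying on the rollers, with first contact at TCP 101.8, so the ring is raised about 14 mm. Now I'll press slowly.

```bash
python3 - <<'E'
from h import *
np.set_printoptions(precision=2,suppress=True)
f0=-4.16; z=101.8
while z>88.5:
    z-=1.5
    s0=readout.sense()["force"][2]-f0
    st=robot.move_straight([541.7,205.3,z],vel=12,f_stop=max(2,19-s0))
    s=readout.sense(); f=s["force"]-[0.26,0,f0]; print(st,round(s["time_s"],2),f,s["moment"],s["tcp_pos"])
    if st or f[2]>20: break
E
```

```text
False 11.21 [0.93 0.87 6.07] [ 0.09 -0.08  0.08] [541.89 205.4  100.4 ]
False 11.48 [0.89 0.88 2.54] [ 0.15 -0.28  0.14] [541.52 205.32  98.36]
False 11.76 [ 1.26  0.72 -0.77] [ 0.14 -0.25  0.12] [541.22 205.35  96.7 ]
False 12.03 [ 0.2   1.   -2.39] [ 0.22 -0.16  0.11] [541.21 205.35  95.27]
False 12.31 [ 0.84  1.89 -2.54] [0.26 0.   0.07] [541.23 205.36  93.87]
False 12.58 [-0.65  1.27 -4.72] [0.25 0.09 0.08] [541.33 205.33  92.42]
False 12.86 [ 0.97  1.28 -4.68] [ 0.33 -0.02  0.15] [541.71 205.41  91.15]
False 13.13 [0.21 2.18 3.42] [0.49 0.08 0.26] [542.27 205.6   90.35]
True 13.34 [-1.94 -0.58  8.86] [-0.03  0.32  0.26] [542.33 205.65  90.14]
```

The rollers pulled it in (force went negative), and it meets a hard stop at TCP 90.2, the expected home height. I'll release and look.

```bash
python3 - <<'E'
from h import *
np.set_printoptions(precision=2,suppress=True)
robot.wait(.2)
eoat.command_gripper(45); robot.wait(.3)
s=readout.sense(); print(s["time_s"],s["force"],s["tcp_pos"],s["width"])
x,y,z=s["tcp_pos"]
robot.move_straight([x,y,190],vel=150)
robot.goto([420,-150,260],[np.pi,0,-.143]); robot.wait(.2)
s=readout.sense(); print(s["time_s"],s["force"])
p,d=snapshot("side");np.savez("pics/side4.npz",p=p,d=d);q,d=snapshot("top");np.savez("pics/top4.npz",p=q,d=d)
c=lambda im,x,y:cv2.resize(im[y:y+90,x:x+80,::-1],(400,450),interpolation=cv2.INTER_CUBIC)
cv2.imwrite("pics/c4.png",np.hstack([c(p,210,120),c(q,170,160)])); cv2.imwrite("pics/top4.png",q[:,:,::-1])
E
```

```text
14.3583 [-0.33 -0.48 -0.34] [541.28 206.4   88.85] 45.335920594763756
16.8083 [-0.15 -0.01  0.55]
```

View pics/c4.png

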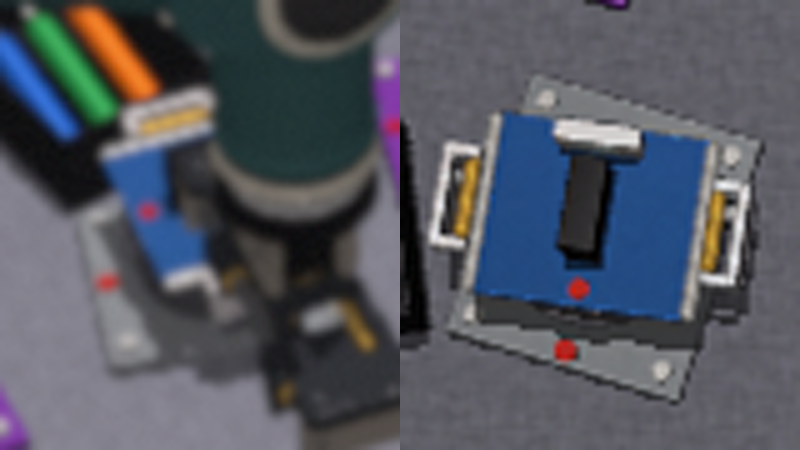

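View pics/top4.png

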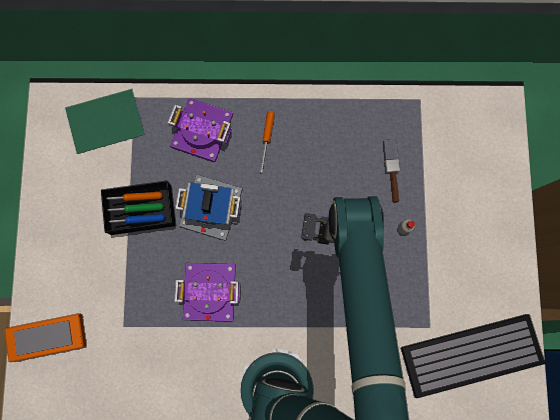

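The plate sits between both rollers, with dot over dot at crop (578,289) and (566,350). I'll fit a plane to the slab's depth to check height and level.

```bash
python3 - <<'E'
from h import *
np.set_printoptions(precision=3,suppress=True)
z=np.load("pics/top4.npz");p,d=z["p"],z["d"]
a,c,(m,x,y)=max(blobs(p,(175,175,70,50),"blue"),key=lambda t:t[0])
m=cv2.erode(m.astype(np.uint8),np.ones((3,3)))
W=[deppt("top",u+x,v+y,d[v+y,u+x]) for v,u in zip(*np.nonzero(m)) if d[v+y,u+x]>0]; W=np.array(W)
A=np.c_[W[:,:2]-[541.7,205.3],np.ones(len(W))]; s=np.linalg.lstsq(A,W[:,2],rcond=None)[0]
r=W[:,2]-A@s; k=abs(r)<2.5*r.std(); s=np.linalg.lstsq(A[k],W[k,2],rcond=None)[0]
print("slope x,y, z",s,len(W),r.std(), "err",r.std()/np.sqrt(k.sum())/35)
for b in sorted(blobs(p,(190,210,30,25),"red"),key=lambda t:t[1][1]): print(b[0],b[1],onz("top",*b[1],81),onz("top",*b[1],16))
# bench plane reference slope
B=np.array([deppt("top",u,v,d[v,u]) for u in range(140,420,9) for v in range(245,320,9) if d[v,u]>0])
B=B[abs(B[:,2])<12]; print("bench fit",np.linalg.lstsq(np.c_[B[:,:2],np.ones(len(B))],B[:,2],rcond=None)[0],B[:,2].mean())
E
```

```text
slope x,y, z [ 0.    -0.003 80.641] 885 3.421958294039416 err 0.003310918003341423
11 [205.455 217.364] [498.267 211.325  81.   ] [508.118 219.465  16.   ]
15 [202.6 229.6] [462.015 218.787  81.   ] [470.348 227.239  16.   ]
bench fit [-0.002 -0.     0.575] -0.13387090292566087
```

The slab is level (slope ≤0.004) with its top at 80.6 mm, against about 81 expected when home. As one more check, I'll press gently on the block with shut fingers to see whether any travel remains.

```bash
python3 - <<'E'
from h import *
np.set_printoptions(precision=2,suppress=True)
o=[np.pi,0,-.143]
robot.goto([541.7,205.3,190],o); eoat.command_gripper(0,20)
robot.move_straight([541.7,205.3,140],vel=120); robot.wait(.2)
f0=readout.sense()["force"][2]
st=robot.move_straight([541.7,205.3,120],vel=15,f_stop=3)
s=readout.sense(); print(st,s["force"][2]-f0,s["tcp_pos"][2])
st=robot.move_straight([541.7,205.3,118],vel=8,f_stop=8)
s=readout.sense(); print(st,s["force"][2]-f0,s["tcp_pos"][2],s["moment"])
robot.move_straight([541.7,205.3,190],vel=120)
robot.goto([420,-150,260],o); robot.wait(.3)
s=readout.sense(); print(s["time_s"],s["force"])
q,d=snapshot("top"); cv2.imwrite("pics/top5.png",q[:,:,::-1])
E
```

```text
True 4.437615706718663 126.38589685910415
True 5.0715716491795675 126.41646735201873 [-0.04  0.34  0.02]
23.4833 [-0.11  0.49 -0.53]
```

View pics/top5.png

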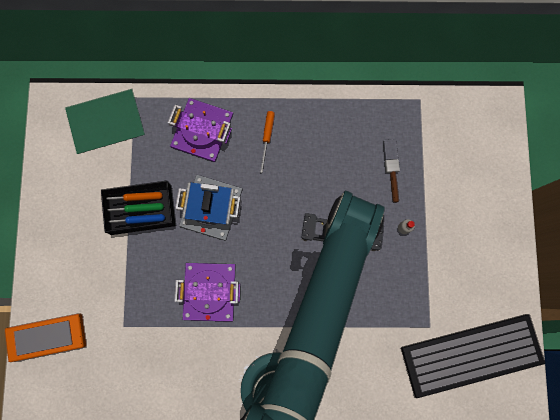

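The block's top is at 126.4 mm and did not give under the press, which puts the plate origin at 66.4 mm, the hard-stop height. In the top view the plate is still seated at (208,203), the bystanders are where they were, and the arm is clear. Handing in.

```bash
python3 -c "
from cell import robot
print(robot.close_job())"
```

```text
the job is handed in; nothing more can be done
None
```

The mirror plate is seated on the grey alignment fixture, red dot on the red dot's side, and I handed the job in after about 23.5 s on the robot's clock. No verdict was reported.

I gripped the plate by its black block, aligned it to the ring (found turned about +0.16 rad from the base and raised about 14 mm) and lowered it onto the rollers. I then pressed it through.

- **Press force:** the push past the rollers read about 6 N. The rollers then pulled the plate down with about 5 N until it met a hard stop. The highest tool force I read was 9 N, against the limit of about 25 N.
- **Height:** the slab's top measured 80.6 mm by depth (about 81 expected if home). The block's top measured 126.4 mm by touch and did not give under about 5 N of pressure. These put the plate's origin at 65.6 and 66.4 mm, and the hard stop was at 66.2 mm.
- **Level and position:** the slope was at most 0.004 rad. The dots were about 32 mm apart seen from above, inside the 50 mm limit.
- **Surroundings:** the tools look unmoved in the last top view, and the arm stands clear of everything.

No check failed. I couldn't see the pins under the plate, so that they are pushed in is inferred from the height and level. In the last side view the arm hid part of the plate, so the final checks rest on the top camera and touch.

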